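Press one locating pin of a violin form home

ROBOT

A 7-joint arm with a two-finger parallel gripper is mounted at the origin on the work surface. World frame = base frame: x ahead of the robot, y to its left, z up, the work surface at z = 0. Lengths are in m, angles in rad, forces in N, time in s.
With the tool pointing down it reaches from about 0.35 to 0.775 m from the base axis. Payload 3.1 kg.
Tool frame: the origin (TCP) lies on the centre line of the jaws, within the pads' length; the fingertips stand 14 mm ahead of it and the grasp point (between the pads) lies 5 mm behind it; z points along the fingers, x is the direction in which the jaws open and shut, and the axes are right-handed (so a half turn about z gives the same grasp; the last joint's range is limited). The gripper opens to 85 mm and grips with 20 to 120 N. Pads are 22 mm wide; open, the fingers measure 114 mm over their backs; the gripper's body (76 mm by 85 mm) begins 54 mm behind the grasp point. The pads swing forward as they close: fully open they stand 13 mm farther back than shut.
Start: joints at [1.102, 0.311, 0.014, 1.512, -0.004, 1.319, -0.027], TCP at [0.228, -0.501, 0.245] pointing down, gripper open.
Joint ranges: [-2.7, 2.7], [-0.3, 1.91], [-1.27, 1.3], [0.12, 2.57], [-1.44, 4.58], [0.2, 2.03], [-3.05, 3.05]. Speed limits (rad/s): [2.79, 2.79, 3.14, 3.14, 3.14, 3.14, 3.14].

INTERFACE

Orientations are given as a rotation vector (axis times angle).
In Python, from workcell import r, optics, job gives the robot as it stands.
- The arm moves only by the tool play_rows, never from a script. Its argument "motion" is a list that holds one entry, the list of rows, each a list of 7 numbers: the finger opening in m, from 0 to 0.0854, then the shift along the tool's x, y, z in m, then the turn, a rotation vector about the tool's x, y, z in degrees. In form: [[[fingers, tx, ty, tz, ax, ay, az], ...]]. A call has 1 to 5 rows; each row shifts and turns the pose as measured when the row begins, along the tool's axes as they then stand; what a row does not reach is not made up. A row lasts 1/12 s, in which the tool goes at most 41.7 mm and 7.16 degrees, less where a joint would pass 70% of its speed; a pose out of reach is approached as far as the arm can. A call with a gripper value outside its range is refused whole. The fingers move at their own pace and stop on an object; the grip force is fixed at half the most. Time passes only in rows, so rows that do not move let the fingers close. It gives the time, the measured TCP pose, the force and the opening at its end, in the units of the state.
- r.read_state(): the state, without advancing time (a new reading comes with each control period).
- optics.grab_frame(name): name is "scene" or "side" or "wrist"; returns a dict with "pixels" (384x512x3 uint8, blue, green, red), "range_z" (384x512 float32, m along the optical axis (not along the pixel's ray), 0 where there is no reading), "fx", "fy", "cx", "cy" (pixels), "k1" (the pictures are not rectified: a ray, as slopes to the right and down, at radius r is drawn at 1 + k1 r^2 times it, then the intrinsics apply), "xyz" and "rotation" of the camera in the world. Camera axes: x right, y down, z forward; pixel columns grow to the right and rows downward; lengths in m; the calibration is good to about 2 mm. A picture is of the moment at which its call begins.
- job.hand_in(): hands the job in, once; it reports no verdict.
Trained networks look in a picture, given as the dict that the camera call returned (one of the last four; its "shot" number tells which), for a name from the list of things; names that differ only in an ending like _2 or _b are one class to them, and where a whole thing is asked for, a point or a joint stands for the part that bears it (a point fixed in the world has none). Each returns a list of dicts, best first, with "score" (0 to 1); they miss things now and then, are a little off and sometimes report something else, mostly with a low value. They report only what shows in the picture. A call takes as long as a camera call.
- optics.trace(picture, thing): "region" (384x512 bool, what is visible of it).
- optics.pinpoint(picture, thing): "location" ([x, y, z] in m, in the coordinates of the camera as it stood for that picture, good to about 4 mm: a listed point, or the origin of a listed thing).
The state is a dict: "time": time; "joint_positions": joint angles; "qd": joint speeds; "tau": joint torques, N m; "position": TCP position; "orientation": TCP orientation; "contact_force": force on the tool from outside, world axes, zero at the start; "ft_torque": the same for the moment, N m; "finger_gap": finger opening in m.
Only numpy, scipy, OpenCV 4.12 (cv2) and the standard library are available. Lean on these libraries where they do the work, as an engineer would, in place of code of your own. Each camera call takes 0.05 s, during which the arm holds its last target.

TASK

On the bench lies a plywood violin form with four wooden locating pins standing proud of their round metal flanges. With the fingertips, gently press the oblong pin straight down until it stops, level with its flange, so that the next plate can lie over it, then withdraw. Leave the other three pins (square, thick round, thin round) standing as they are, pull no pin up, and do not shift or lift anything else.

Things in the scene. Friction and masses are not known exactly. Their poses are not given: they have to be found in the camera images.
- oblong_pin (a joint): stroke of the oblong pin (m): grows as the pin goes down; 0 = 15 mm proud of its flange, 0.014 = at its stop, 1 mm proud (practically level). It starts between 0 and 0.004. It slides straight down with about 4 N of friction, has no spring and stays where it is left
- oblong_pin_top (a point): centre of the top face of the oblong pin: pale wood, 58 mm long along its own x, 18 mm wide along its own y, 11 to 15 mm proud at the start, standing proud through a round dark steel flange (72 mm wide, 4 mm thick) on top of the form; z is up. When fully home this point is 35 mm above the bench
- square_pin_top (a point): centre of the top face of the square pin, 24 x 24 mm, pale wood, as proud as the oblong one, on a like flange; leave alone
- thick_pin_top (a point): centre of the top face of the thick round pin, 34 mm in diameter, pale wood, on a like flange; leave alone
- thin_pin_top (a point): centre of the top face of the thin round pin, 14 mm in diameter, pale wood, on a like flange; leave alone
- form: the violin form, a figure-eight plywood board 405 mm long (its own y), 230 mm wide at most (x), 30 mm thick, fixed to the bench; origin at its middle on the bench. The four pins stand two in each wide end, in any order, at least 80 mm apart, centre to centre, flange tops 34 mm above the bench
- oblong_pin_flange: the flange of the oblong pin: dark steel disc with four small screw heads near its rim 72 mm wide, 4 mm thick, fixed; origin at the centre of its underside, 30 mm above the bench
- spool: wooden thread spool standing on one end of the form, 32 mm wide, 30 mm tall, loose; origin at the centre of its underside
- weight: brass weight with a small knob standing on the form's waist, 36 mm wide, 36 mm tall, loose; origin at the centre of its underside
- sanding_block: cork sanding block, 100 x 60 x 32 mm, loose on the bench; origin at the centre of its underside
- tape: roll of grey tape lying flat, 90 mm wide, 25 mm tall, loose on the bench; origin at the centre of its underside
- glue: yellow glue bottle, 56 mm wide, 150 mm tall, loose, standing on the bench; origin at the centre of its underside
- driver: screwdriver with a black handle, 190 mm long along its own x (handle towards -x), loose, lying on the bench; origin at its middle
- jar: small glass jar with a steel lid, 64 mm wide, 75 mm tall, loose, standing on the bench; origin at the centre of its underside

How it is judged:
By the outcome, as a careful person would: the job done as asked, in the order asked, and still so for the second after the job is handed in, with the robot touching nothing.
It also fails if it takes over 29 s, if anything falls off the work surface, if the arm or the gripper's body presses on something with over 40 N, if the wrist force passes 120 N, or if a joint passes its speed limit or range.

## Working session

There is one attempt and no reset: what is moved stays moved. The work goes in short steps, Python scripts to look and compute and a tool call to move; the robot and the scene stay as the last step left them, time stands still between calls to the robot, and variables do not carry over. Pictures are saved under pics/ and viewed, and the job is handed in when it is done.

Besides the shell and the picture viewer there is one more tool, called after "Call:" in YAML: its name, and indented under it one key for each argument. play_rows: Moves the arm, as the interface text tells. Its arguments: {"type":"object","properties":{"motion":{"type":"array","items":{"type":"array","items":{"type":"array","items":{"type":"number"}}}}},"required":["motion"]}

```bash
mkdir -p pics; cat > h.py <<'E'
import numpy as np, cv2
from workcell import r, optics, job
def toworld(p,f):
    R=np.array(f["rotation"],float)
    if R.shape!=(3,3): R=cv2.Rodrigues(R)[0]
    return R@np.array(p)+np.array(f["xyz"])
def px2w(u,v,f,z=None):
    K=np.array([[f["fx"],0,f["cx"]],[0,f["fy"],f["cy"]],[0,0,1.]])
    a=cv2.undistortPoints(np.array([[[u,v]]],float),K,np.array([f["k1"],0,0,0.]))[0,0]
    d=toworld([a[0],a[1],1],f)-np.array(f["xyz"])
    s=f["range_z"][int(round(v)),int(round(u))] if z is None else (z-f["xyz"][2])/d[2]
    return np.array(f["xyz"])+s*d
E
python3 - <<'E'
from h import *
np.set_printoptions(precision=4,suppress=True)
s=r.read_state(); print(s["time"],s["position"],s["orientation"],s["contact_force"],s["finger_gap"])
for n in ["scene","side","wrist"]:
    f=optics.grab_frame(n); cv2.imwrite(f"pics/{n}0.png",f["pixels"])
    print(n,f["xyz"],f["rotation"])
    if n=="wrist":continue
    for t in ["oblong_pin_top","square_pin_top","thick_pin_top","thin_pin_top","spool","weight","glue","jar"]:
        print(t,[(round(d["score"],2),toworld(d["location"],f)) for d in optics.pinpoint(f,t)[:2]])
E
```

```text
0.0 [ 0.2274 -0.5     0.2442] [-2.6406  1.6999  0.0032] [-0.2606  0.251  -0.4519] 0.08546293944400513
scene [ 0.8207 -0.5233  1.1004] [-2.498  -0.774   0.2252]
oblong_pin_top [(0.64, array([ 0.5929, -0.0081,  0.0475])), (0.48, array([0.3974, 0.4423, 0.0014]))]
square_pin_top [(0.64, array([0.5651, 0.1824, 0.0406]))]
thick_pin_top [(0.48, array([0.4641, 0.171 , 0.0508]))]
thin_pin_top [(0.6, array([ 0.4892, -0.0191,  0.0436]))]
spool [(0.41, array([ 0.5454, -0.0997,  0.0288]))]
weight [(0.68, array([0.5122, 0.0853, 0.03  ]))]
glue [(0.71, array([ 0.5896, -0.0077,  0.0448])), (0.65, array([ 0.5655, -0.4694, -0.0024]))]
jar [(0.86, array([ 0.46  , -0.4535, -0.002 ])), (0.2, array([0.5144, 0.0837, 0.0275]))]
side [-0.2151 -1.0687  0.9058] [-2.1049  0.5848 -0.3282]
oblong_pin_top []
square_pin_top [(0.52, array([0.5657, 0.1848, 0.0402]))]
thick_pin_top [(0.53, array([0.4616, 0.1722, 0.0472]))]
thin_pin_top [(0.51, array([ 0.4921, -0.0164,  0.0457]))]
spool []
weight [(0.59, array([0.5136, 0.0821, 0.0294]))]
glue [(0.72, array([ 0.5666, -0.4696,  0.0007])), (0.69, array([ 0.398 ,  0.4436, -0.006 ]))]
jar [(0.66, array([ 0.4602, -0.4561,  0.0033]))]
wrist [ 0.2971 -0.47    0.3748] [ 2.4154 -1.5568 -0.2399]
```

```bash
python3 - <<'E'
from h import *
np.set_printoptions(precision=4,suppress=True)
f=optics.grab_frame("scene")
print([(d["score"],d["region"].sum()) for d in optics.trace(f,"oblong_pin_top")])
R=optics.trace(f,"oblong_pin_top")
im=f["pixels"].copy()
if R:
    m=R[0]["region"].astype(np.uint8); c,_=cv2.findContours(m,0,2); 
    print([cv2.minAreaRect(k) for k in c]); v,u=np.nonzero(m)
    P=np.array([px2w(a,b,f) for a,b in zip(u,v)]); print(np.percentile(P,[5,50,95],axis=0))
a=np.array(P) if R else None
ic=(int(u.mean()),int(v.mean())); print(ic)
cv2.imwrite("pics/crop.png",cv2.resize(im[max(0,ic[1]-60):ic[1]+60,max(0,ic[0]-80):ic[0]+80],None,fx=5,fy=5,interpolation=cv2.INTER_CUBIC))
E
```

```text
[]Traceback (most recent call last):
  File "<stdin>", line 12, in <module>
NameError: name 'u' is not defined
```

View pics/scene0.png

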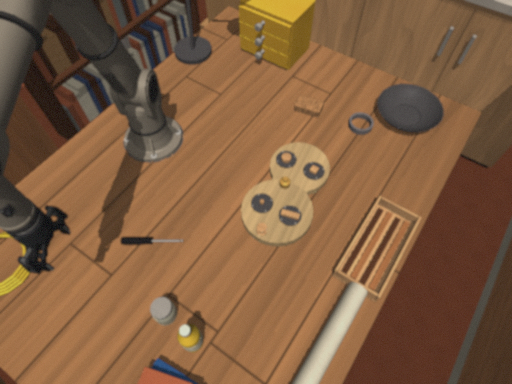

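View pics/side0.png

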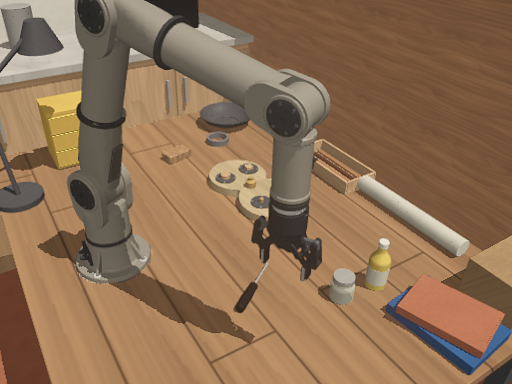

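```bash
sleep 1
```

```text
(no output)
```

The scene view shows the oblong pin at about (290,214), the thin pin's flange at (262,203), the weight at (285,183) and the spool at (262,230). That agrees with the pinpoint result of (0.593, -0.008). Next I'll move above it for a wrist view.

```bash
python3 - <<'E'
from h import *
np.set_printoptions(precision=4,suppress=True)
s=r.read_state(); R=cv2.Rodrigues(np.array(s["orientation"]))[0]; print(R)
d=np.array([0.593,-0.008,0.245])-s["position"]; print(R.T@d, np.linalg.norm(d))
f=optics.grab_frame("scene")
im=f["pixels"]
cv2.imwrite("pics/crop.png",cv2.resize(im[135:250,225:345],None,fx=5,fy=5,interpolation=cv2.INTER_CUBIC))
E
```

```text
[[ 0.414  -0.9103  0.    ]
 [-0.9103 -0.414  -0.    ]
 [ 0.      0.     -1.    ]]
[-0.2972 -0.5365  0.0003] 0.6133186839944459
```

```bash
sleep 1
```

```text
(no output)
```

View pics/crop.png

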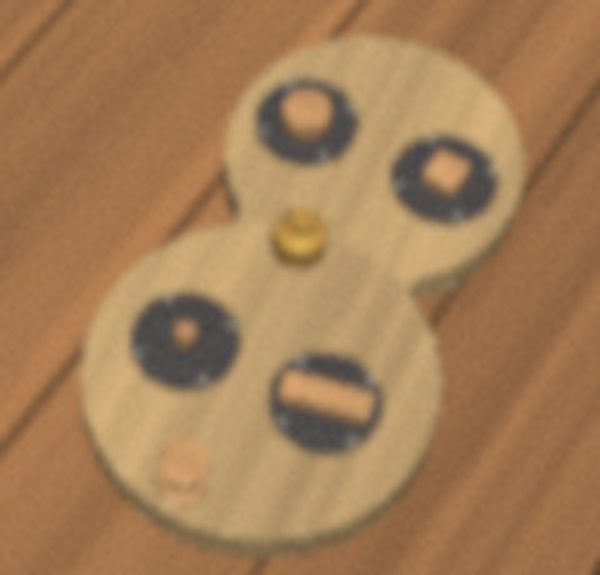

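The enlarged view confirms it: the oblong pin is at full-image (290,214). The spool is on the same end of the form at (262,229).

Call:
play_rows:
  motion:
    - [[0,-0.0194,-0.035,0,0,0,0],[0,-0.0194,-0.035,0,0,0,0],[0,-0.0194,-0.035,0,0,0,0],[0,-0.0194,-0.035,0,0,0,0],[0,-0.0194,-0.035,0,0,0,0]]

```text
time: 1.57
position: [0.3417, -0.3469, 0.2436]
orientation: [2.609, -1.731, -0.0]
contact_force: [1.0, 0.1, -0.2]
finger_gap: 0.0257
```

Call:
play_rows:
  motion:
    - [[0,-0.0194,-0.035,0,0,0,0],[0,-0.0194,-0.035,0,0,0,0],[0,-0.0194,-0.035,0,0,0,0],[0,-0.0194,-0.035,0,0,0,0],[0,-0.0194,-0.035,0,0,0,0]]

```text
time: 1.98
position: [0.4694, -0.1821, 0.2431]
orientation: [2.606, -1.734, 0.007]
contact_force: [1.9, -0.3, 0.5]
finger_gap: -0.0001
```

Call:
play_rows:
  motion:
    - [[0,-0.0194,-0.035,0,0,0,0],[0,-0.0194,-0.035,0,0,0,0],[0,-0.0194,-0.035,0,0,0,0],[0,0,0,0,0,0,0],[0,0,0,0,0,0,0]]

```text
time: 2.4
position: [0.5511, -0.0705, 0.2423]
orientation: [2.629, -1.717, 0.008]
contact_force: [-0.6, -0.6, 0.1]
finger_gap: -0.0
```

```bash
cat > look.py <<'E'
from h import *
import sys
np.set_printoptions(precision=4,suppress=True)
s=r.read_state(); R=cv2.Rodrigues(np.array(s["orientation"]))[0]; print(s["time"],s["position"],s["finger_gap"],s["contact_force"]);print(R)
f=optics.grab_frame("wrist"); cv2.imwrite(f"pics/{sys.argv[1]}.png",f["pixels"])
for t in ["oblong_pin_top","oblong_pin_flange","thin_pin_top","weight","spool"]:
    print(t,[(round(d["score"],2),toworld(d["location"],f)) for d in optics.pinpoint(f,t)[:2]])
T=optics.trace(f,"oblong_pin_top")
for d in T[:2]:
    m=d["region"].astype(np.uint8); c=max(cv2.findContours(m,0,1)[0],key=cv2.contourArea)
    v,u=np.nonzero(m); P=np.array([px2w(a,b,f) for a,b in zip(u,v)])
    print("mask",d["score"],m.sum(),u.mean(),v.mean(),np.percentile(P,[3,50,97],axis=0))
    top=P[P[:,2]>np.percentile(P[:,2],80)-0.004]
    rc=cv2.minAreaRect((top[:,:2]*1000).astype(np.float32)); print("rect mm",rc, "z",np.median(top[:,2]))
E
python3 look.py w1
```

```text
2.4 [ 0.5511 -0.0705  0.2423] -4.547001592938216e-05 [-0.6219 -0.555   0.0562]
[[ 0.4021 -0.9156  0.0035]
 [-0.9156 -0.4021 -0.0042]
 [ 0.0052 -0.0015 -1.    ]]
oblong_pin_top [(0.9, array([ 0.5826, -0.0044,  0.0468]))]
oblong_pin_flange [(0.63, array([ 0.5853, -0.0039,  0.03  ]))]
thin_pin_top [(0.47, array([ 0.4919, -0.0192,  0.0474]))]
weight [(0.78, array([0.5174, 0.082 , 0.0311]))]
spool [(0.87, array([ 0.5441, -0.1029,  0.0367]))]
mask 0.86 1316 205.0243161094225 109.14057750759878 [[ 0.5635 -0.0202  0.0352]
 [ 0.5905 -0.007   0.0463]
 [ 0.6152  0.007   0.0479]]
rect mm ((593.0398559570312, -21.976444244384766), (57.69340896606445, 50.503326416015625), 16.591474533081055) z 0.04637468465433109
```

```bash
sleep 1
```

```text
(no output)
```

View pics/w1.png

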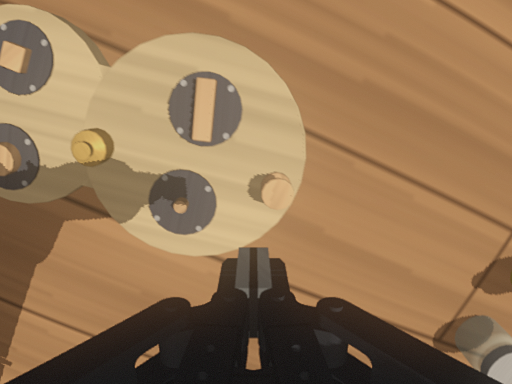

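```bash
cat > fit.py <<'E'
from h import *
np.set_printoptions(precision=4,suppress=True)
s=r.read_state(); R=cv2.Rodrigues(np.array(s["orientation"]))[0]
f=optics.grab_frame("wrist")
d=optics.trace(f,"oblong_pin_top")[0]
m=d["region"].astype(np.uint8)
v,u=np.nonzero(m); P=np.array([px2w(a,b,f) for a,b in zip(u,v)])
zt=np.percentile(P[:,2],70); k=abs(P[:,2]-zt)<0.004
Q=P[k,:2]; Q=Q[np.linalg.norm(Q-np.median(Q,axis=0),axis=1)<0.04]
rc=cv2.minAreaRect((Q*1000).astype(np.float32)); print("z",zt,"rect",rc,"mean",Q.mean(0))
# image-mask rect projected at zt
g=np.array([px2w(a,b,f,zt)[:2] for a,b in zip(u[k],v[k])]); g=g[np.linalg.norm(g-np.median(g,axis=0),axis=1)<0.04]
print("plane rect",cv2.minAreaRect((g*1000).astype(np.float32)),g.mean(0))
w,V=np.linalg.eigh(np.cov(g.T)); print("long axis",V[:,1],"in tool",R.T@np.r_[V[:,1],0])
c=np.r_[g.mean(0),zt]; tip=s["position"]+0.014*R[:,2]
print("tip",tip,"need tool shift",R.T@(c-tip))
x0,x1,y0,y1=u.min()-25,u.max()+25,v.min()-25,v.max()+25
im=f["pixels"].copy(); cc=cv2.findContours(m,0,1)[0]; cv2.drawContours(im,cc,-1,(0,255,0),1)
cv2.imwrite("pics/fit.png",cv2.resize(im[max(0,y0):y1,max(0,x0):x1],None,fx=4,fy=4))
E
python3 fit.py
```

```text
z 0.04676800706708345 rect ((588.5463256835938, -6.417201995849609), (57.34263610839844, 18.450260162353516), 16.715166091918945) mean [ 0.5892 -0.0065]
plane rect ((588.74365234375, -6.689950942993164), (56.984535217285156, 18.51477813720703), 16.602575302124023) [ 0.5893 -0.0066]
long axis [-0.9605 -0.2784] in tool [-0.124   0.9923 -0.0019]
tip [ 0.5497 -0.0744  0.2287] need tool shift [-0.0478 -0.0629  0.1817]
```

```bash
sleep 1
```

```text
(no output)
```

View pics/fit.png

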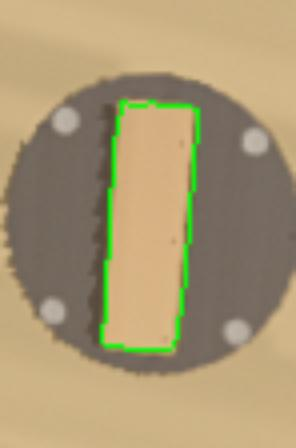

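The outline encloses the top face cleanly (57 x 18.5 mm, top at z≈0.047, about 2 mm into the stroke). I'll centre over it, align and descend partway.

Call:
play_rows:
  motion:
    - [[0,-0.02,-0.026,0,0,0,0],[0,-0.02,-0.026,0.01,0,0,0],[0,-0.0078,-0.0109,0.03,0,0,0],[0,0,0,0.03,0,0,7],[0,0,0,0.03,0,0,0]]

```text
time: 3.27
position: [0.598, -0.0091, 0.1495]
orientation: [-2.489, 1.9, -0.04]
contact_force: [-0.4, -0.7, 0.2]
finger_gap: 0.0003
```

Call:
play_rows:
  motion:
    - [[0,0,0,0.02,0,0,0],[0,0,0,0,0,0,0],[0,0,0,0,0,0,0]]

```text
time: 3.52
position: [0.5935, -0.0099, 0.1218]
orientation: [-2.495, 1.906, -0.023]
contact_force: [-0.2, -0.9, 0.3]
finger_gap: 0.0002
```

```bash
cat > chk.py <<'E'
from h import *
np.set_printoptions(precision=4,suppress=True)
s=r.read_state(); R=cv2.Rodrigues(np.array(s["orientation"]))[0]; print(s["time"],s["position"],s["contact_force"]); print(R)
tip=s["position"]+0.014*R[:,2]; print(tip, "shift",R.T@(np.array([0.589,-0.0066,0.0468])-tip))
E
python3 chk.py; python3 look.py w2; python3 fit.py
```

```text
3.5167 [ 0.5935 -0.0099  0.1218] [-0.1555 -0.9308  0.3246]
[[ 0.2628 -0.9648  0.013 ]
 [-0.9648 -0.2629 -0.0076]
 [ 0.0108 -0.0106 -0.9999]]
[ 0.5937 -0.01    0.1078] shift [-0.0052  0.0043  0.0609]
3.5167 [ 0.5935 -0.0099  0.1218] 0.0002156763471395937 [-0.1555 -0.9308  0.3246]
[[ 0.2628 -0.9648  0.013 ]
 [-0.9648 -0.2629 -0.0076]
 [ 0.0108 -0.0106 -0.9999]]
oblong_pin_top [(0.76, array([ 0.5833, -0.0097,  0.0471]))]
oblong_pin_flange [(0.76, array([ 0.5853, -0.0068,  0.0313]))]
thin_pin_top [(0.18, array([ 0.585 , -0.0085,  0.0479]))]
weight [(0.93, array([0.5168, 0.0836, 0.0311]))]
spool [(0.9, array([ 0.5472, -0.0987,  0.0328]))]
mask 0.88 2050 241.70048780487804 212.07756097560974 [[ 0.5689 -0.0155  0.0411]
 [ 0.5961 -0.0041  0.0464]
 [ 0.617   0.0075  0.0476]]
rect mm ((614.1013793945312, 1.7165603637695312), (103.14913177490234, 18.060449600219727), 16.41889762878418) z 0.0464148303418562
mask 0.62 1014 358.34615384615387 296.9063116370809 [[ 0.5466 -0.1148  0.0313]
 [ 0.5553 -0.0983  0.0389]
 [ 0.5614 -0.0851  0.0625]]
rect mm ((603.3016967773438, -48.411163330078125), (169.97454833984375, 14.821060180664062), 48.2669563293457) z 0.06089283600916248
z 0.046755183985300236 rect ((591.2544555664062, -5.375905990600586), (52.99018096923828, 17.96877670288086), 17.731775283813477) mean [ 0.5949 -0.0039]
plane rect ((591.55078125, -4.753461837768555), (53.05590057373047, 17.82283592224121), 15.282655715942383) [ 0.595  -0.0039]
long axis [-0.9688 -0.2478] in tool [-0.0156  0.9998 -0.0151]
tip [ 0.5952 -0.0098  0.1098] need tool shift [-0.0064 -0.0004  0.063 ]
```

```bash
sleep 2
```

```text
(no output)
```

View pics/w2.png

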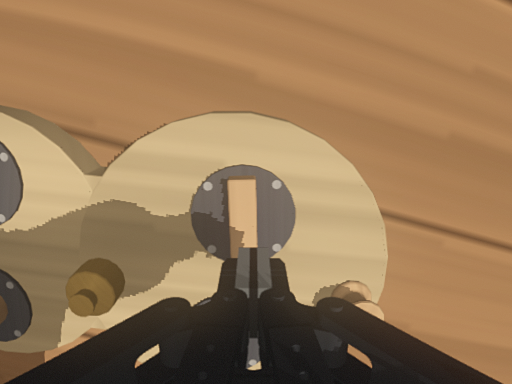

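The tool is close to centred over the pin, but about 5 mm off sideways and tilted 0.9°. I'll correct both while descending.

Call:
play_rows:
  motion:
    - [[0,-0.0055,0.004,0.02,-0.6,-0.6,0],[0,0,0,0.01,0,0,0],[0,0,0,0,0,0,0]]

```text
time: 4.22
position: [0.5916, -0.0056, 0.0947]
orientation: [-2.492, 1.904, -0.012]
contact_force: [0.3, 0.7, -0.1]
finger_gap: -0.0003
```

```bash
python3 chk.py
```

```text
4.2167 [ 0.5916 -0.0056  0.0947] [ 0.3162  0.6627 -0.0667]
[[ 0.2627 -0.9648  0.009 ]
 [-0.9649 -0.2627 -0.0006]
 [ 0.0029 -0.0085 -1.    ]]
[ 0.5917 -0.0056  0.0807] shift [0.0001 0.0031 0.0339]
```

Call:
play_rows:
  motion:
    - [[0,0,0.003,0.012,-0.5,0,0],[0,0,0,0.012,0,0,0],[0,0,0,0,0,0,0]]

```text
time: 4.47
position: [0.5894, -0.0069, 0.07]
orientation: [2.495, -1.906, 0.006]
contact_force: [-0.9, -0.6, 0.2]
finger_gap: 0.0
```

```bash
python3 chk.py; python3 look.py w3 | grep -v arr
python3 - <<'E'
from h import *
f=optics.grab_frame("side"); cv2.imwrite("pics/s3.png",cv2.resize(f["pixels"][140:240,190:310],None,fx=5,fy=5))
E
```

```text
4.4667 [ 0.5894 -0.0069  0.07  ] [-0.8743 -0.6237  0.1515]
[[ 0.2627 -0.9649  0.0016]
 [-0.9649 -0.2627 -0.0037]
 [ 0.004  -0.0005 -1.    ]]
[ 0.5894 -0.0069  0.056 ] shift [-0.0005  0.0003  0.0092]
4.4667 [ 0.5894 -0.0069  0.07  ] 1.465738727333238e-05 [-0.8743 -0.6237  0.1515]
[[ 0.2627 -0.9649  0.0016]
 [-0.9649 -0.2627 -0.0037]
 [ 0.004  -0.0005 -1.    ]]
spool []
mask 0.87 2120 247.35283018867923 220.03584905660378 [[ 0.5897 -0.0105  0.0378]
 [ 0.6058 -0.0006  0.0463]
 [ 0.6179  0.0088  0.0477]]
rect mm ((623.8418579101562, 4.800300598144531), (78.84844207763672, 17.787521362304688), 17.72370147705078) z 0.046393242300229495
```

```bash
sleep 2
```

```text
(no output)
```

View pics/w3.png

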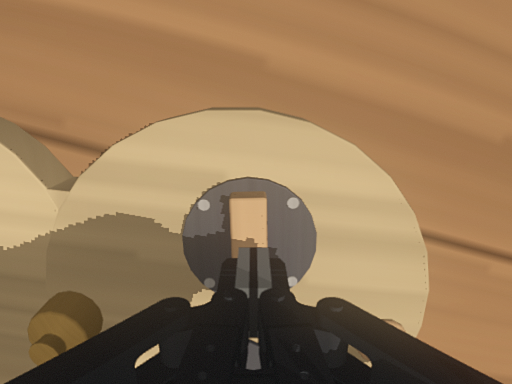

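View pics/s3.png

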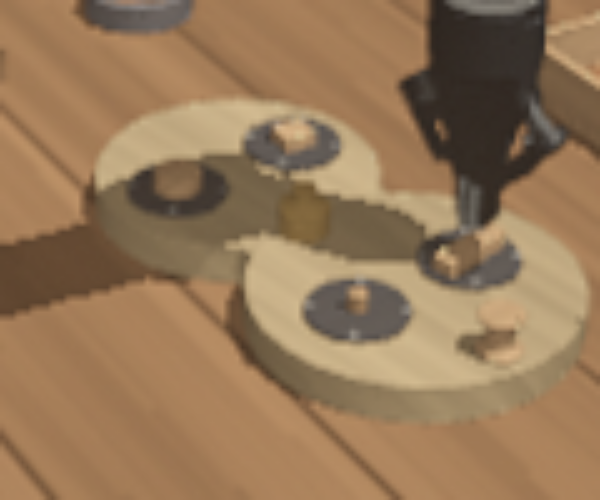

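The wrist view has the fingertips at (253,250) over the pin's middle, and the side view shows the tip just above the centre of the oblong pin. I'll press gently in small steps.

Call:
play_rows:
  motion:
    - [[0,0,0,0.004,0,0,0],[0,0,0,0.003,0,0,0],[0,0,0,0.003,0,0,0],[0,0,0,0.002,0,0,0]]

```text
time: 5.2
position: [0.5925, -0.0066, 0.0613]
orientation: [-2.494, 1.906, -0.016]
contact_force: [0.2, -0.5, -0.0]
finger_gap: 0.0001
```

Call:
play_rows:
  motion:
    - [[0,0,0,0.002,0,0,0],[0,0,0,0.002,0,0,0],[0,0,0,0.002,0,0,0]]

```text
time: 5.45
position: [0.5925, -0.0066, 0.0554]
orientation: [-2.494, 1.906, -0.016]
contact_force: [-1.4, 0.1, 3.5]
finger_gap: 0.0001
```

```bash
python3 chk.py
```

```text
5.45 [ 0.5925 -0.0066  0.0554] [-1.367   0.1172  3.4608]
[[ 0.2626 -0.9649  0.0096]
 [-0.9649 -0.2626 -0.0038]
 [ 0.0062 -0.0082 -0.9999]]
[ 0.5927 -0.0067  0.0414] shift [-0.001   0.0035 -0.0054]
```

Contact reads 3.5 N, which matches the pin's friction as it slides. I'll keep going towards the stop.

Call:
play_rows:
  motion:
    - [[0,0,0,0.002,0,0,0],[0,0,0,0.002,0,0,0]]

```text
time: 5.62
position: [0.5925, -0.0066, 0.0517]
orientation: [-2.494, 1.906, -0.016]
contact_force: [-2.2, -0.3, 4.0]
finger_gap: 0.0001
```

Call:
play_rows:
  motion:
    - [[0,0,0,0.0015,0,0,0]]

```text
time: 5.7
position: [0.5925, -0.0066, 0.0503]
orientation: [-2.494, 1.906, -0.016]
contact_force: [-0.5, 0.3, 3.3]
finger_gap: -0.0
```

Call:
play_rows:
  motion:
    - [[0,0,0,0.001,0,0,0]]

```text
time: 5.78
position: [0.5925, -0.0066, 0.0492]
orientation: [-2.494, 1.906, -0.016]
contact_force: [-1.9, -0.7, 4.2]
finger_gap: -0.0003
```

Call:
play_rows:
  motion:
    - [[0,0,0,0.001,0,0,0]]

```text
time: 5.87
position: [0.5926, -0.0066, 0.049]
orientation: [-2.494, 1.906, -0.016]
contact_force: [-4.1, -0.1, 12.6]
finger_gap: 0.0001
```

Call:
play_rows:
  motion:
    - [[0,0,0,0.001,0,0,0]]

```text
time: 5.95
position: [0.5926, -0.0066, 0.049]
orientation: [-2.494, 1.906, -0.016]
contact_force: [-3.5, -0.7, 9.9]
finger_gap: 0.0001
```

The force jumped to 12.6 N at tip z≈0.035, which is the stop height, and the tip stopped moving. I'll withdraw straight up.

Call:
play_rows:
  motion:
    - [[0,0,0,-0.003,0,0,0],[0,0,0,-0.02,0,0,0],[0,0,0,-0.04,0,0,0],[0,0,0,-0.04,0,0,0],[0,0,0,-0.04,0,0,0]]

```text
time: 6.37
position: [0.5836, -0.0068, 0.1828]
orientation: [2.486, -1.899, -0.017]
contact_force: [1.3, -0.3, -0.7]
finger_gap: -0.0002
```

Call:
play_rows:
  motion:
    - [[0,0,0.03,-0.02,0,0,0],[0,0.02,0.03,0,0,0,0],[0,0.02,0.02,0,0,0,0],[0,0,0,0,0,0,0],[0,0,0,0,0,0,0]]

```text
time: 6.78
position: [0.5241, -0.0657, 0.2151]
orientation: [-2.497, 1.899, -0.017]
contact_force: [0.5, 0.6, 0.5]
finger_gap: -0.0001
```

```bash
python3 look.py w4; python3 fit.py
python3 - <<'E'
from h import *
np.set_printoptions(precision=4,suppress=True)
f=optics.grab_frame("wrist")
for dx in (-.02,-.01,0,.01,.02):
    pass
m=optics.trace(f,"oblong_pin_flange")
if m:
    v,u=np.nonzero(m[0]["region"]); z=[px2w(a,b,f)[2] for a,b in zip(u,v)]; print("flange z pct",np.percentile(z,[5,50,95]))
g=optics.grab_frame("scene"); cv2.imwrite("pics/sc4.png",cv2.resize(g["pixels"][135:250,225:345],None,fx=5,fy=5,interpolation=cv2.INTER_CUBIC))
for t in ["oblong_pin_top","square_pin_top","thick_pin_top","thin_pin_top","spool","weight"]:
    print(t,[(round(d["score"],2),toworld(d["location"],g)) for d in optics.pinpoint(g,t)[:1]])
E
```

```text
6.7833 [ 0.5241 -0.0657  0.2151] -5.69684065966268e-05 [0.4545 0.5762 0.5037]
[[ 0.2671 -0.9636  0.011 ]
 [-0.9636 -0.2672 -0.0032]
 [ 0.006  -0.0098 -0.9999]]
oblong_pin_top [(0.77, array([ 0.5834, -0.0095,  0.0349]))]
oblong_pin_flange [(0.86, array([ 0.5842, -0.0029,  0.0261]))]
thin_pin_top [(0.51, array([ 0.4899, -0.0186,  0.044 ]))]
weight [(0.55, array([0.5171, 0.086 , 0.0271]))]
spool [(0.63, array([ 0.5452, -0.0983,  0.0328]))]
mask 0.73 1300 205.04538461538462 92.16 [[ 0.5631 -0.0191  0.0344]
 [ 0.5887 -0.0065  0.0358]
 [ 0.6143  0.0056  0.0372]]
rect mm ((592.6867065429688, -21.529340744018555), (56.515865325927734, 48.71997833251953), 15.673421859741211) z 0.03576328839411802
z 0.03614822946457872 rect ((588.90380859375, -6.209056854248047), (56.18138885498047, 18.06269073486328), 17.055858612060547) mean [ 0.5893 -0.0062]
plane rect ((588.8997192382812, -6.37513542175293), (56.00692367553711, 17.808380126953125), 17.06774139404297) [ 0.5893 -0.0063]
long axis [-0.96   -0.2801] in tool [ 0.0095  0.9999 -0.008 ]
tip [ 0.5246 -0.0638  0.2003] need tool shift [-0.0387 -0.0765  0.1646]
flange z pct [0.0337 0.0351 0.0366]
oblong_pin_top [(0.49, array([ 0.5906, -0.008 ,  0.0374]))]
square_pin_top [(0.45, array([0.5657, 0.1812, 0.0458]))]
thick_pin_top [(0.41, array([0.4606, 0.172 , 0.0495]))]
thin_pin_top [(0.58, array([ 0.4931, -0.0189,  0.0446]))]
spool [(0.54, array([ 0.5446, -0.0992,  0.0269]))]
weight [(0.48, array([0.5126, 0.0847, 0.0276]))]
```

```bash
sleep 3
```

```text
(no output)
```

View pics/w4.png

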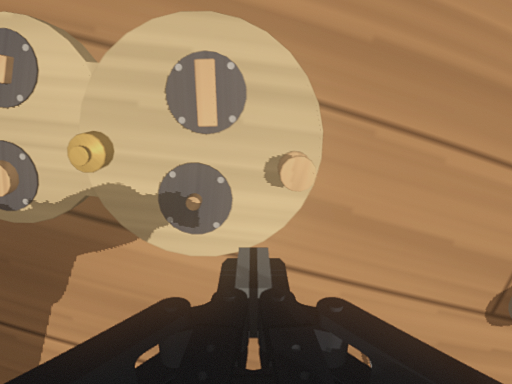

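View pics/sc4.png

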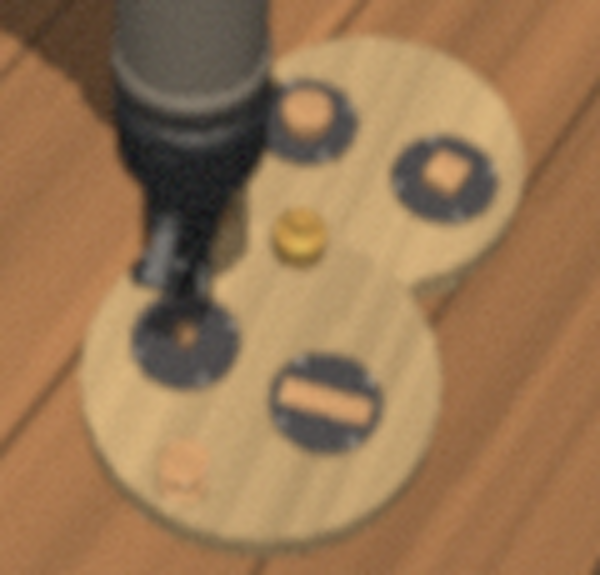

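The oblong pin at (206,92) in the wrist view now lies level with its flange and casts no side shadow. Its top is at 35.8 mm against 35.1 mm for the flange. The thin pin at (193,203), the spool and the weight are where they were.

```bash
python3 -c "
from h import *
print(job.hand_in())"
```

```text
the job is handed in; nothing more can be done
None
```

I pressed the oblong pin straight down with the closed fingertips until it stopped, withdrew upwards and handed the job in, with the arm's clock at about 7 s.

- **Pressing:** The force held at about 4 N while the pin slid. It rose to 12.6 N when the tip stopped at z≈0.035 m, the expected height of the pin when fully home.
- **Pin level:** Afterwards the depth image put the pin top at 35.8 mm and its flange at 35.1 mm, so the pin stands about 1 mm proud. The depth camera is only good to about 2 mm, so the force rise is the stronger evidence of reaching the stop.
- **Everything else:** The square, thick and thin pins, the spool and the weight read within a few millimetres of where they started, which is within the networks' error. I did not re-measure the loose things on the bench, but the fingertips never went near them.
- **Small errors:** The fingertips pressed about 3.5 mm off the pin's centre along its length, with a tilt of about 0.6°. The position networks for the pin were also off by up to 6 mm, so I used the fitted outline of its top face instead.

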